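# Zero the meter behind its dust cover

### The job

Zero the meter that has the yellow dust cover: swing the yellow cover fully aside on its pin, press the round red button in the uncovered port all the way in and keep it pressed for about two seconds, then let go and swing the cover fully shut again. Leave the meter with the blue cover and the loose things on the worktop as they are.

Things in the scene. Friction and masses are not known exactly. Their poses are not given: they have to be found in the camera images.
- yellow_meter: Grey bench meter with the yellow dust cover, fixed on the worktop, 142 x 140 mm in plan. Origin: centre of its underside; x points from its front to its back, y to its left, z up. Its flat panel (150 mm along the slope, 140 mm wide) faces the front and up: outward normal [-0.469, 0, 0.883] in this frame, 28 degrees from vertical. Cover, port and hood are on the panel.
- yellow_port (a point): Centre of the round port in the yellow meter's panel, level with the panel face, 87 mm above the worktop; axes as yellow_meter. The port is 46 mm across and 12 mm deep, with a thin black rim 53 mm across that stands 1.5 mm proud. The red button stands in its middle.
- yellow_hood (a point): Middle of the free edge of the aluminium hood on the yellow meter; axes as yellow_meter. The hood is a plate 4 mm thick and 136 mm wide that stands at right angles to the panel to 57 mm out from it, 41 mm up the slope from the port centre. It is in the way of a gripper that points straight down over the port, so come in along the panel normal.
- yellow_pin (a point): Where the axis of the cover's pin meets the panel face, 38 mm to the right (-y of yellow_meter) of the port centre; axes as yellow_meter. The pin axis is the panel normal.
- yellow_cover (a joint): Angle (rad) of the yellow cover on its pin. 0 = shut against a stop, the cover reaching left from the pin over the port. It grows as the knob swings down the slope; 1.75 = fully open against a stop. Port wholly clear above 1.45, wholly covered below 0.12. The cover stays where it is left (pin friction 0.06 N m, about 1 N at the knob). Starts up to 0.3 ajar.
- yellow_knob (a point): Middle of the round upright knob of the yellow cover, 70 mm from the pin axis: 12 mm in diameter, reaching 12 mm above and below this point. The point is 21 mm out from the panel face; the cover plate below it lies 5 to 9 mm out. Its z axis is the panel normal (outward), its y axis points from the pin to the knob.
- yellow_button_top (a point): Centre of the top of the red push button in the middle of the yellow meter's port, under the cover: 24 mm in diameter, its top 2 mm proud of the panel face when out. Its z axis is the panel normal (outward), its x axis points straight up the slope, its y axis to the left. It is pressed along -z.
- yellow_button (a joint): Travel (m) of that button: 0 = out, 0.005 = fully pressed (spring, about 5 N at the bottom; it springs back).
- blue_meter: A second meter of the same make and size with a blue dust cover; not to be touched. Same frame as yellow_meter. The two stand about 0.3 m apart, either may be the left one.
- blue_knob (a point): Middle of the grip knob of the blue cover, as on the yellow one.
- multimeter: Orange and black multimeter, 147 x 110 x 48 mm, loose on the worktop. Origin: centre of its underside.
- marker: White marker pen with a black cap, 80 x 100 x 16 mm as it lies, loose. Origin: centre of its underside.
- red_tape: Roll of red tape lying flat near the right front of the worktop (not the one at the back), 60 mm across, 18 mm high, loose. Origin: centre of its underside.

How it is judged:
By the outcome, as a careful person would: the job done as asked, in the order asked, and still so for the second after the job is handed in, with the robot touching nothing.
It also fails if it takes over 72 s, if anything falls off the work surface, if the arm or the gripper's body presses on something with over 40 N, if the wrist force passes 120 N, or if a joint passes its speed limit or range.

### The arm

A 6-joint arm with a two-finger parallel gripper is mounted at the origin on a cart in front of the work surface, level with it; the furniture and walls round the work are solid. World frame = base frame: x ahead of the robot, y to its left, z up, the work surface at z = 0. Lengths are in m, angles in rad, forces in N, time in s.
With the tool pointing down it reaches from about 0.35 to 0.85 m from the base axis. Payload 8.1 kg.
Tool frame: the origin (TCP) lies at the centre of the arm's flange, where the gripper is bolted on; the fingertips stand 186 mm ahead of it and the grasp point (between the pads) lies 167 mm ahead of it; z points along the fingers, y is the line along which they close (so a half turn about z gives the same grasp; the last joint's range is limited). The gripper opens to 93 mm and grips with 3 to 60 N. Pads are 15 mm wide; open, the fingers measure 128 mm over their backs; the gripper's body (75 mm by 188 mm) begins 65 mm behind the grasp point.
Start: joints at [1.067, 0.13, 1.488, -0, 1.523, -0.085], TCP at [0.244, 0.548, 0.405] pointing down, gripper open.
Joint ranges: [-2.96, 2.96], [-0.89, 2.26], [0.02, 2.5], [-1.34, 4.48], [0, 2.73], [-2.66, 2.66]. Speed limits (rad/s): [2.39, 2.39, 2.79, 3.14, 3.14, 3.14].

### API

Orientations are given as a rotation vector (axis times angle).
In Python, from plant import read_state, read_camera, camera_params, robot gives the robot as it stands.
- The arm moves only by the tool carry_out, never from a script. Its argument "targets" is a list of rows, each an object of numbers: "hand": the opening in per cent of the stroke, from 0 (shut) to 100 (fully open); "x", "y", "z": the shift along the tool's x, y, z in m; "ax", "ay", "az": the turn, a rotation vector about the tool's x, y, z in rad. In form: [{"hand": .., "x": .., "y": .., "z": .., "ax": .., "ay": .., "az": ..}, ...]. A call has 1 to 8 rows; each row is the pose to reach, as a shift and turn from the pose commanded when the call began, along the tool's axes at that moment; what a row does not reach only later rows make up. A row lasts 1/8 s, in which the tool goes at most 62.5 mm and 10.7 degrees, less where a joint would pass 70% of its speed; a pose out of reach is approached as far as the arm can. A call with a gripper value outside its range is refused whole. The fingers move at their own pace and stop on an object; "newtons" is the grip in N (left out, the last holds). Time passes only in rows, so rows that repeat a pose let the fingers close. It gives the time, the measured TCP pose, the force, the opening and the grip force at its end, in the units of the state.
- read_state(): the state, without advancing time (a new reading comes with each control period).
- read_camera(name): name is "side" or "top"; returns (picture, depth): 400x640x3 uint8, blue, green, red; 400x640 float32, m along the optical axis (not along the pixel's ray), 0 where there is no reading.
- camera_params(name): a dict with "fx", "fy", "cx", "cy" (pixels), "k1" (the pictures are not rectified: a ray, as slopes to the right and down, at radius r is drawn at 1 + k1 r^2 times it, then the intrinsics apply), "position" and "rotation" of the camera in the world. Camera axes: x right, y up, looking along -z (the intrinsics and any distortion apply to the point x, -y, -z); pixel columns grow to the right and rows downward; lengths in m; the calibration is good to about 2 mm. A picture is of the moment at which its call begins. camera_params takes no time and is no camera call.
- robot.close_job(): hands the job in; it is judged then, once.
The state is a dict: "t": time; "q": joint angles; "dq": joint speeds; "joint_torque": joint torques, N m; "tool_pos": TCP position; "orientation": TCP orientation; "force": force on the tool from outside, world axes, zero at the start; "wrist_torque": the same for the moment, N m; "opening": finger opening in m; "gripper_force": force on a finger pad.
Only numpy, scipy, OpenCV 4.12 (cv2) and the standard library are available. Lean on these libraries where they do the work, as an engineer would, in place of code of your own. Each camera call takes 0.05 s, during which the arm holds its last target. There are 200 camera calls.

## Working session

There is one attempt and no reset: what is moved stays moved. The work goes in short steps, Python scripts to look and compute and a tool call to move; the robot and the scene stay as the last step left them, time stands still between calls to the robot, and variables do not carry over. Pictures are saved under pics/ and viewed, at most 10 in all, crops included, and the job is handed in when it is done.

Besides the shell and the picture viewer there is one more tool, called after "Emit:" by a JSON object that holds its "fn" and its "kwargs", one argument or row to a line. carry_out: Moves the arm, as the interface text tells. Its arguments: {"type":"object","properties":{"targets":{"type":"array","items":{"type":"object","properties":{"hand":{"type":"number"},"x":{"type":"number"},"y":{"type":"number"},"z":{"type":"number"},"ax":{"type":"number"},"ay":{"type":"number"},"az":{"type":"number"}}}},"newtons":{"type":"number"}},"required":["targets"]}

```bash
ls; mkdir -p pics
python3 - <<'E'
from plant import *
import cv2,numpy as np
for n in ("side","top"):
    p,d=read_camera(n); cv2.imwrite(f"pics/{n}0.png",p); np.savez(f"{n}0.npz",p=p,d=d); print(n,camera_params(n))
print(read_state())
E
```

```text
pics
side {'fx': 399.70813722041055, 'fy': 399.70813722041055, 'cx': 318.01666147548036, 'cy': 202.15317286361912, 'k1': -0.06689166907996932, 'position': array([ 0.09472171, -0.3542669 ,  1.06254787]), 'rotation': array([ 0.45146211, -0.24765264, -0.94093751])}
top {'fx': 454.1933203462818, 'fy': 454.1933203462818, 'cx': 326.5845643311392, 'cy': 203.01782251563944, 'k1': -0.08689112758412688, 'position': array([ 0.20508464, -0.16669943,  1.27800304]), 'rotation': array([ 0.24979276, -0.18005662, -1.26725007])}
{'t': 0.1, 'q': array([ 1.06660029e+00,  1.31084412e-01,  1.48918634e+00,  3.16140939e-05,
        1.52300005e+00, -8.53730095e-02]), 'dq': array([-0.00093962, -0.00168362, -0.00324595,  0.0013017 , -0.00166437,
       -0.00098114]), 'joint_torque': array([ 9.20673920e-04, -5.61341822e+01, -4.93096232e+01,  7.70387566e-02,
        2.90335331e-02, -8.67855965e-05]), 'tool_pos': array([0.24386871, 0.54797451, 0.40378406]), 'orientation': array([-6.52982324e-01, -3.07245166e+00,  2.50749723e-03]), 'force': array([-0.82560842,  1.25748356, -0.45028945]), 'wrist_torque': array([0.04409598, 0.00218412, 0.0147445 ]), 'gripper_force': 0.0, 'opening': 0.09303389040704728}
```

View pics/side0.png

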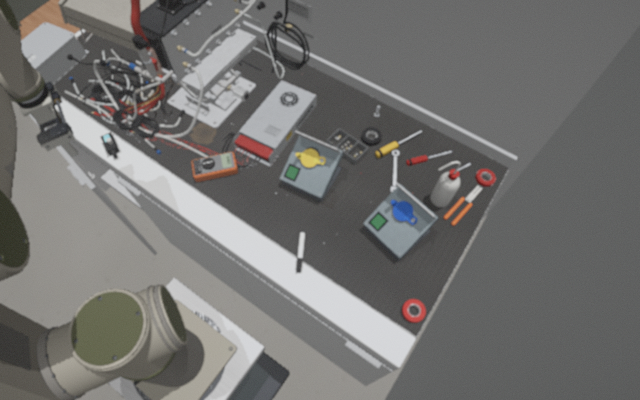

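View pics/top0.png

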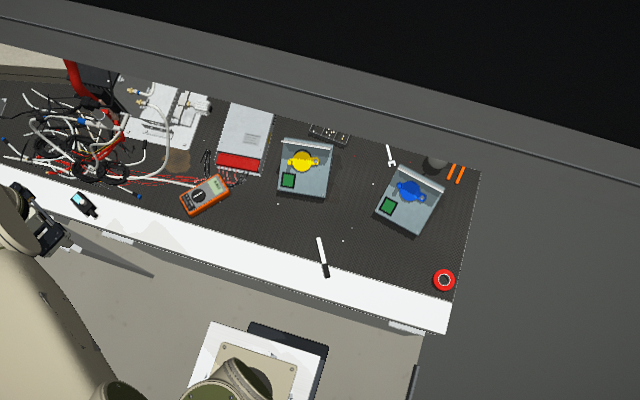

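The side view shows the yellow-covered meter around (310,165) with its cover near shut, and the blue one at (400,222). The top view has yellow at (305,165) and blue at (410,200). The red tape is at (444,280), and the marker is in front at (322,257).

```bash
cat > h.py <<'E'
import numpy as np,cv2
from scipy.spatial.transform import Rotation as R
from plant import *
def KD(n):
    c=camera_params(n); K=np.array([[c['fx'],0,c['cx']],[0,c['fy'],c['cy']],[0,0,1]])
    return K,np.array([c['k1'],0,0,0,0.]),R.from_rotvec(c['rotation']).as_matrix()@np.diag([1,-1,-1]),np.array(c['position'])
def cloud(n,d):
    K,D,M,p=KD(n); v,u=np.mgrid[:400,:640]
    r=cv2.undistortPoints(np.stack([u,v],-1).reshape(-1,1,2).astype(float),K,D).reshape(400,640,2)
    return np.dstack([r*d[...,None],d])@M.T+p
def proj(n,P):
    K,D,M,p=KD(n); X=(np.atleast_2d(P)-p)@M
    return cv2.projectPoints(X.reshape(-1,1,3),np.zeros(3),np.zeros(3),K,D)[0].reshape(-1,2)
E
python3 - <<'E'
from h import *
for n,(u0,v0,u1,v1) in dict(side=(265,120,355,210),top=(265,125,345,205)).items():
    f=np.load(n+"0.npz"); p,d=f['p'],f['d']; C=cloud(n,d)
    cv2.imwrite(f"pics/{n}c.png",cv2.resize(p[v0:v1,u0:u1],None,fx=6,fy=6,interpolation=cv2.INTER_CUBIC))
    sub=C[v0:v1,u0:u1]; hsv=cv2.cvtColor(p,cv2.COLOR_BGR2HSV)[v0:v1,u0:u1]
    y=(abs(hsv[...,0].astype(int)-27)<7)&(hsv[...,1]>120)
    print(n,'yellow',y.sum(),sub[y].mean(0),sub[y].min(0),sub[y].max(0), 'invalid',(d[v0:v1,u0:u1]==0).sum())
    # panel plane ransac
    c=sub[y].mean(0); q=sub[(np.linalg.norm(sub-c,axis=-1)<.11)&(sub[...,2]>.03)]
    rng=np.random.default_rng(0);best=0
    for _ in range(500):
        a=q[rng.choice(len(q),3,False)]; nn=np.cross(a[1]-a[0],a[2]-a[0]); nn/=np.linalg.norm(nn)+1e-12
        nn*=np.sign(nn[2]); 
        if abs(nn[2]-.883)>.06: continue
        m=abs((q-a[0])@nn)<.003
        if m.sum()>best: best=m.sum();bm=m
    s=q[bm];m0=s.mean(0);nn=np.linalg.svd(s-m0)[2][2];nn*=np.sign(nn[2])
    print('plane',best,len(q),m0,nn,'tilt',np.degrees(np.arccos(nn[2])),'yaw',np.arctan2(-nn[1],-nn[0]))
    print('worktop z',np.median(C[(abs(C[...,0]-.6)<.1)&(abs(C[...,1]+.05)<.1)][:,2]))
E
```

```text
side yellow 275 [0.63698053 0.04304438 0.09583457] [ 0.09472171 -0.3542669   0.03634405] [0.70422305 0.17001968 1.06254787] invalid 35
plane 1484 2401 [0.622006   0.027699   0.07251136] [-0.46286359 -0.05675175  0.88461095] tilt 27.796317457915926 yaw 0.12200116950005353
worktop z 0.005555883132303374
top yellow 407 [0.63689549 0.04497804 0.09713496] [ 0.20508464 -0.16669943  0.01385772] [0.7189478  0.17337853 1.27800304] invalid 35
plane 1470 2613 [0.62092532 0.03065195 0.0714076 ] [-0.46738093 -0.06078665  0.88196375] tilt 28.119836072957376 yaw 0.12933208377152364
worktop z 0.0037175617130642546
```

```bash
python3 -c "
import cv2,numpy as np
a=cv2.imread('pics/sidec.png');b=cv2.imread('pics/topc.png');b=cv2.resize(b,(400,400));a=cv2.resize(a,(400,400));cv2.imwrite('pics/both.png',np.hstack([a,b]))"
```

```text
(no output)
```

View pics/both.png

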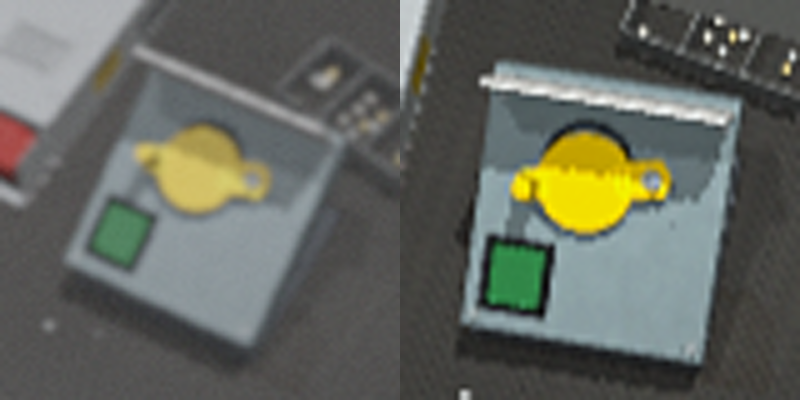

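The crops show the pin head at (258,180) in the left one and (653,180) in the right one. The knob is at (148,153) and (523,185), and the hood edge ends are visible in both. I'll fit the pose to these.

```bash
cat > fit.py <<'E'
from h import *
from scipy.optimize import least_squares
T=np.radians(28)
def frame(yaw):  # columns: up-slope, left, normal
    return R.from_euler('z',yaw).as_matrix()@np.array([[np.cos(T),0,-np.sin(T)],[0,1,0],[np.sin(T),0,np.cos(T)]])
E
cat > f1.py <<'E'
from fit import *
obs=dict(side=np.array([[258,180],[148,153],[137,50],[328,130]])*.225+[265,120]-.39,
 top=np.array([[253,180],[123,183],[82,82],[327,120]])*.2+[265,125]-.4)
def pts(v):
    F=frame(v[3]);th=v[4]
    L=np.array([[0,-38,10],[-70*np.sin(th),-38+70*np.cos(th),28],[41,v[5]*1e3+68,57],[41,v[5]*1e3-68,57]])/1e3
    return v[:3]+L@F.T
def res(v,w=(1,1)):
    return np.r_[((proj('side',pts(v))-obs['side'])*w[0]).ravel(),((proj('top',pts(v))-obs['top'])*w[1]).ravel(),(v[2]-.087)/.002,(v[3]-.126)/.03]
for w in ((1,1),(1,0),(0,1)):
    s=least_squares(res,[.64,.04,.087,.12,.1,0],args=(w,));print(np.round(s.x,4));
    if w==(1,1): print(np.round(s.fun.reshape(-1,2),1).tolist()); v=s.x;np.save('v.npy',v)
# depth check of plane
F=frame(v[3])
for n in('side','top'):
    C=cloud(n,np.load(n+'0.npz')['d']); L=(C-v[:3])@F
    m=(L[...,0]<-30e-3)&(L[...,0]>-80e-3)&(abs(L[...,1])<.06)&(abs(L[...,2])<.02); print(n,'plane off mm',np.median(L[m][:,2])*1e3)
    im=cv2.cvtColor(np.load(n+'0.npz')['p'],cv2.COLOR_BGR2HSV); y=(abs(im[...,0].astype(int)-27)<7)&(im[...,1]>110)
    q=L[y&(np.linalg.norm(L,axis=-1)<.1)&(abs(L[...,2]-.007)<.008)]; k=L[y&(abs(L[...,2]-.027)<.01)&(np.linalg.norm(L,axis=-1)<.1)]
    print(' disc',len(q),q.mean(0)*1e3,np.percentile(q,[2,98],0)*1e3,'knob',len(k),k.mean(0)*1e3)
E
python3 f1.py
```

```text
[ 0.6506  0.0441  0.0873  0.1244  0.1939 -0.0105]
[[-0.7, -0.0], [-0.0, 0.1], [-0.5, 0.5], [-0.7, 0.8], [0.3, -1.1], [0.5, -0.1], [-0.1, -0.3], [0.7, -0.1], [0.2, -0.1]]
[ 0.6527  0.044   0.0871  0.1272  0.2101 -0.0107]
[ 0.6491  0.0446  0.087   0.1227  0.1801 -0.0105]
side plane off mm 1.2375492899194493
 disc 280 [-8.13309627 -1.60755946  9.53780187] [[-32.1768858  -34.420092     3.60589354]
 [ 16.4900098   26.69117908  14.01385571]] knob 17 [-14.87991901  28.10682686  28.6000791 ]
top plane off mm 0.6601504983796153
 disc 359 [-10.18688616  -2.6956129    8.87831272] [[-36.97341233 -43.10770831   1.72095549]
 [ 13.31727748  29.29446694  14.06257206]] knob 17 [-17.11549148  31.42617853  30.47968538]
```

```bash
cat > go.py <<'E'
from fit import *
import sys
v=np.load('v.npy'); F=frame(v[3]); P=v[:3]
def toolR(phi):  # phi: heading of tool y, rotated from up-slope about the outward normal
    y=F@[np.cos(phi),np.sin(phi),0]; z=-F[:,2]; return np.c_[np.cross(y,z),y,z]
def arm(th,r=.070): return np.array([-r*np.sin(th),-.038+r*np.cos(th)])
def now():
    s=read_state(); M=R.from_rotvec(s['orientation']).as_matrix(); return s,s['tool_pos'],M
def rel(up,left,out,phi,p=None,M=None):  # tip at (up,left,out) in port frame
    s,p0,M0=now(); p=p0 if p is None else p; M=M0 if M is None else M
    G=toolR(phi); t=P+F@[up,left,out]-G[:,2]*.186
    return np.round(np.r_[M.T@(t-p),R.from_matrix(M.T@G).as_rotvec()],4).tolist()
def show():
    s,p,M=now(); L=F.T@(p+M[:,2]*.186-P); phi=np.arctan2(*(F.T@M[:,1])[[1,0]])
    print('t',round(s['t'],2),'tip',np.round(L*1e3,1),'phi',round(phi,3),'tilt err',round(np.arccos(min(1,-M[:,2]@F[:,2])),3),'q',np.round(s['q'],2),'F local',np.round(F.T@s['force'],1),'open',round(s['opening']*1e3,1),'gf',round(s['gripper_force'],1))
E
python3 - <<'E'
from go import *
show(); a=arm(.19); print(a)
print(rel(*a,.15,.19))
for n in('side','top'):
    C=cloud(n,np.load(n+'0.npz')['d']).reshape(-1,3); m=(C[:,0]>.35)&(C[:,0]<.72)&(C[:,1]>-.1)&(C[:,1]<.45); q=C[m&(C[:,2]<.35)]; print(n,np.percentile(q[:,2],[90,99,99.9]), q[q[:,2]>.15][:5])
E
```

```text
t 0.1 tip [-240.   550.2  275.4] phi 1.082 tilt err 0.49 q [ 1.07  0.13  1.49  0.    1.52 -0.09] F local [-0.8  1.4 -0.1] open 93.0 gf 0.0
[-0.01322012  0.0307403 ]
[-0.4155, -0.3561, 0.0265, -0.4143, -0.2872, 0.8207]
side [0.08304737 0.17094347 0.28260254] [[0.68676506 0.44939545 0.27521122]
 [0.68230849 0.44931479 0.27475253]
 [0.68429638 0.44736477 0.27428853]
 [0.68895973 0.44902717 0.27025994]
 [0.67585089 0.44646238 0.27701562]]
top [0.07973541 0.16839643 0.28002212] [[0.66805294 0.44199647 0.27527413]
 [0.66901406 0.43978471 0.27472417]
 [0.66570352 0.44124993 0.27450465]
 [0.66809776 0.44092002 0.27083507]
 [0.66164677 0.43824114 0.277478  ]]
```

Emit:
{"fn": "carry_out", "kwargs": {
  "targets": [
    {"hand": 28, "x": -0.052, "y": -0.0445, "z": 0.003, "ax": -0.052, "ay": -0.036, "az": 0.103},
    {"hand": 28, "x": -0.104, "y": -0.089, "z": 0.007, "ax": -0.104, "ay": -0.072, "az": 0.205},
    {"hand": 28, "x": -0.156, "y": -0.1335, "z": 0.01, "ax": -0.155, "ay": -0.108, "az": 0.308},
    {"hand": 28, "x": -0.208, "y": -0.178, "z": 0.013, "ax": -0.207, "ay": -0.144, "az": 0.41},
    {"hand": 28, "x": -0.26, "y": -0.2225, "z": 0.017, "ax": -0.259, "ay": -0.18, "az": 0.513},
    {"hand": 28, "x": -0.312, "y": -0.267, "z": 0.02, "ax": -0.311, "ay": -0.215, "az": 0.616},
    {"hand": 28, "x": -0.364, "y": -0.3115, "z": 0.023, "ax": -0.3625, "ay": -0.251, "az": 0.718},
    {"hand": 28, "x": -0.4155, "y": -0.3561, "z": 0.0265, "ax": -0.4143, "ay": -0.2872, "az": 0.8207}
  ]
}}

```text
t: 1.1
tool_pos: [0.4586, 0.0952, 0.3804]
orientation: [1.617, 2.218, 0.472]
force: [1.5, 0.5, 0.0]
opening: 0.0264
gripper_force: 0.0
```

Run:
```python
from go import *
show(); a=arm(.19); print(rel(*a,.06,.19))
```

```text
t 1.1 tip [-24.4  74.5 159.3] phi 0.186 tilt err 0.003 q [ 0.09 -0.49  2.12  0.02  1.02 -0.23] F local [ 1.4  0.3 -0.7] open 26.4 gf 0.0
[-0.0451, 0.0031, 0.0993, 0.0033, 0.0005, -0.0038]
```

Emit:
{"fn": "carry_out", "kwargs": {
  "targets": [
    {"hand": 28},
    {"hand": 28}
  ]
}}

```text
schema error: expected keys hand, x, y, z, ax, ay, az
```

Run:
```python
from go import *
show(); a=arm(.19); print(rel(*a,.06,.19))
```

```text
t 1.1 tip [-24.4  74.5 159.3] phi 0.186 tilt err 0.003 q [ 0.09 -0.49  2.12  0.02  1.02 -0.23] F local [ 1.4  0.3 -0.7] open 26.4 gf 0.0
[-0.0451, 0.0031, 0.0993, 0.0033, 0.0005, -0.0038]
```

Emit:
{"fn": "carry_out", "kwargs": {
  "targets": [
    {"hand": 28, "x": 0, "y": 0, "z": 0, "ax": 0, "ay": 0, "az": 0},
    {"hand": 28, "x": 0, "y": 0, "z": 0, "ax": 0, "ay": 0, "az": 0}
  ]
}}

```text
t: 1.35
tool_pos: [0.4582, 0.0968, 0.3802]
orientation: [1.616, 2.222, 0.469]
force: [0.2, 1.2, -0.4]
opening: 0.0261
gripper_force: 0.0
```

Run:
```python
from go import *
show(); a=arm(.19); print(rel(*a,.06,.19))
p,d=read_camera("top"); cv2.imwrite("pics/t1.png",cv2.resize(p[90:210,230:380],None,fx=5,fy=5,interpolation=cv2.INTER_CUBIC))
```

```text
t 1.35 tip [-25.3  76.3 159.1] phi 0.188 tilt err 0.001 q [ 0.09 -0.49  2.12  0.02  1.02 -0.23] F local [ 0.2  1.2 -0.5] open 26.1 gf 0.0
[-0.0469, 0.0034, 0.0991, 0.0, -0.001, -0.0016]
```

Emit:
{"fn": "carry_out", "kwargs": {
  "targets": [
    {"hand": 28, "x": -0.0469, "y": 0.0034, "z": 0.02, "ax": 0, "ay": -0.001, "az": -0.0016},
    {"hand": 28, "x": -0.0469, "y": 0.0034, "z": 0.06, "ax": 0, "ay": -0.001, "az": -0.0016},
    {"hand": 28, "x": -0.0469, "y": 0.0034, "z": 0.099, "ax": 0, "ay": -0.001, "az": -0.0016},
    {"hand": 28, "x": -0.0469, "y": 0.0034, "z": 0.099, "ax": 0, "ay": -0.001, "az": -0.0016},
    {"hand": 28, "x": -0.0469, "y": 0.0034, "z": 0.099, "ax": 0, "ay": -0.001, "az": -0.0016}
  ]
}}

```text
t: 2.02
tool_pos: [0.5208, 0.0606, 0.2999]
orientation: [1.61, 2.225, 0.47]
force: [1.4, 0.2, -0.2]
opening: 0.026
gripper_force: 0.0
```

Run:
```python
from go import *
show(); a=arm(.19); print(rel(*a,.013,.19))
p,d=read_camera("top");q,_=read_camera("side"); f=lambda i,u,v:cv2.resize(i[v:v+100,u:u+100],(400,400),interpolation=cv2.INTER_CUBIC)
cv2.imwrite("pics/t2.png",np.hstack([f(q,260,100),f(p,255,110)]))
```

```text
t 2.02 tip [-11.8  32.7  61.2] phi 0.193 tilt err 0.002 q [-0.   -0.23  2.08  0.09  0.81 -0.37] F local [ 1.1 -0.  -0.8] open 26.0 gf 0.0
[-0.0015, -0.0015, 0.0482, 0.0018, -0.0011, 0.0033]
```

View pics/t2.png

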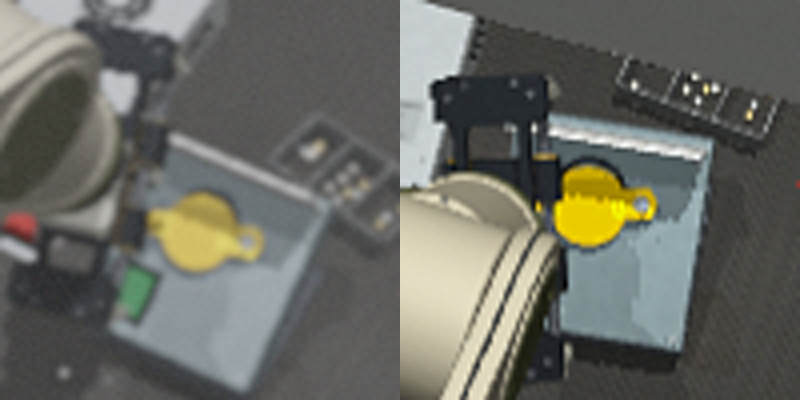

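In this view the fingers straddle the knob: in the left crop the upper fingertip is near (150,145), the lower near (130,225), and the knob lies below the gap. Next I go down along the normal, watching the force.

Emit:
{"fn": "carry_out", "kwargs": {
  "targets": [
    {"hand": 28, "x": -0.0015, "y": -0.0015, "z": 0.012, "ax": 0.002, "ay": -0.001, "az": 0.003},
    {"hand": 28, "x": -0.0015, "y": -0.0015, "z": 0.02, "ax": 0.002, "ay": -0.001, "az": 0.003},
    {"hand": 28, "x": -0.0015, "y": -0.0015, "z": 0.028, "ax": 0.002, "ay": -0.001, "az": 0.003},
    {"hand": 28, "x": -0.0015, "y": -0.0015, "z": 0.034, "ax": 0.002, "ay": -0.001, "az": 0.003},
    {"hand": 28, "x": -0.0015, "y": -0.0015, "z": 0.034, "ax": 0.002, "ay": -0.001, "az": 0.003}
  ]
}}

```text
t: 2.75
tool_pos: [0.5358, 0.0594, 0.2675]
orientation: [1.618, 2.222, 0.466]
force: [-0.1, -0.5, -0.3]
opening: 0.0261
gripper_force: 0.0
```

Run:
```python
from go import *
show(); a=arm(.19); print(rel(*a,.013,.19))
```

```text
t 2.75 tip [-14.6  29.2  25.6] phi 0.188 tilt err 0.002 q [-0.01 -0.14  2.06  0.09  0.74 -0.37] F local [-0.3 -0.5 -0.2] open 26.1 gf 0.0
[0.0012, 0.0013, 0.0126, -0.0021, 0.0007, -0.0022]
```

Emit:
{"fn": "carry_out", "kwargs": {
  "newtons": 6,
  "targets": [
    {"hand": 28, "x": 0.001, "y": 0.001, "z": 0.006, "ax": 0, "ay": 0, "az": 0},
    {"hand": 28, "x": 0.001, "y": 0.001, "z": 0.0125, "ax": 0, "ay": 0, "az": 0},
    {"hand": 28, "x": 0.001, "y": 0.001, "z": 0.0125, "ax": 0, "ay": 0, "az": 0},
    {"hand": 5, "x": 0.001, "y": 0.001, "z": 0.0125, "ax": 0, "ay": 0, "az": 0},
    {"hand": 5, "x": 0.001, "y": 0.001, "z": 0.0125, "ax": 0, "ay": 0, "az": 0},
    {"hand": 5, "x": 0.001, "y": 0.001, "z": 0.0125, "ax": 0, "ay": 0, "az": 0},
    {"hand": 5, "x": 0.001, "y": 0.001, "z": 0.0125, "ax": 0, "ay": 0, "az": 0}
  ]
}}

```text
t: 3.62
tool_pos: [0.5422, 0.0614, 0.2576]
orientation: [1.617, 2.221, 0.467]
force: [-1.7, 0.2, 0.5]
opening: 0.0116
gripper_force: 6.0
```

Run:
```python
from go import *
show(); s,p,M=now()
t=p+M[:,2]*.186; L=F.T@(t-P); th0=np.arctan2(-L[0],L[1]+.038); print('th',th0,'r',np.hypot(L[0],L[1]+.038))
r=.07
def arc(ths,L=L,p=p,M=M):
    # rigid turn about the pin axis by th-th0
    for th in ths:
        print(th,rel(*arm(th,r),L[2],th,p,M))
arc([th0+.15*i for i in range(1,9)])
```

```text
t 3.62 tip [-13.2  30.4  13.9] phi 0.188 tilt err 0.001 q [-0.   -0.11  2.05  0.09  0.72 -0.37] F local [-1.3  0.4  1.3] open 11.6 gf 6.0
th 0.19124304776691492 r 0.06962195433483123
0.34124304776691494 [-0.0006, -0.0106, 0.0, -0.001, 0.0009, -0.1533]
0.4912430477669149 [-0.003, -0.0208, 0.0, -0.0011, 0.0008, -0.3033]
0.6412430477669149 [-0.0069, -0.0306, 0.0, -0.0011, 0.0007, -0.4533]
0.7912430477669149 [-0.0122, -0.0397, 0.0, -0.0012, 0.0006, -0.6033]
0.9412430477669149 [-0.0187, -0.0478, 0.0001, -0.0012, 0.0005, -0.7533]
1.0912430477669148 [-0.0265, -0.0549, 0.0001, -0.0013, 0.0005, -0.9033]
1.241243047766915 [-0.0352, -0.0608, 0.0001, -0.0013, 0.0004, -1.0533]
1.3912430477669149 [-0.0446, -0.0653, 0.0001, -0.0014, 0.0003, -1.2033]
```

Emit:
{"fn": "carry_out", "kwargs": {
  "targets": [
    {"hand": 5, "x": -0.0006, "y": -0.0106, "z": 0, "ax": 0, "ay": 0, "az": -0.153},
    {"hand": 5, "x": -0.003, "y": -0.0208, "z": 0, "ax": 0, "ay": 0, "az": -0.303},
    {"hand": 5, "x": -0.0069, "y": -0.0306, "z": 0, "ax": 0, "ay": 0, "az": -0.453},
    {"hand": 5, "x": -0.0122, "y": -0.0397, "z": 0, "ax": 0, "ay": 0, "az": -0.603},
    {"hand": 5, "x": -0.0187, "y": -0.0478, "z": 0, "ax": 0, "ay": 0, "az": -0.753},
    {"hand": 5, "x": -0.0265, "y": -0.0549, "z": 0, "ax": 0, "ay": 0, "az": -0.903},
    {"hand": 5, "x": -0.0265, "y": -0.0549, "z": 0, "ax": 0, "ay": 0, "az": -0.903}
  ]
}}

```text
t: 4.5
tool_pos: [0.5037, 0.0196, 0.2346]
orientation: [0.474, 2.626, 0.196]
force: [-2.5, 0.8, 0.8]
opening: 0.0117
gripper_force: 6.0
```

```bash
cat >> go.py <<'E'
def grip():
    show(); s,p,M=now(); L=F.T@(p+M[:,2]*.186-P); th0=np.arctan2(-L[0],L[1]+.038); print('th',th0,'r',np.hypot(L[0],L[1]+.038)); return th0,L
E
python3 - <<'E'
from go import *
th,L=grip()
for t in (1.241,1.391,1.541,1.691,1.77): print(t,rel(*arm(t),.0135,t))
E
```

```text
t 4.5 tip [-62.4  -6.4  14. ] phi 1.089 tilt err 0.002 q [-0.1  -0.2   2.18  0.16  0.69 -1.42] F local [-1.7  1.1  1.8] open 11.7 gf 6.0
th 1.1025255940129584 r 0.06994909360063532
1.241 [-0.0007, -0.01, 0.0005, -0.0018, -0.0002, -0.1516]
1.391 [-0.0031, -0.0202, 0.0005, -0.0018, -0.0003, -0.3016]
1.541 [-0.007, -0.03, 0.0005, -0.0018, -0.0005, -0.4516]
1.691 [-0.0122, -0.039, 0.0005, -0.0017, -0.0006, -0.6016]
1.77 [-0.0155, -0.0435, 0.0005, -0.0017, -0.0007, -0.6806]
```

Emit:
{"fn": "carry_out", "kwargs": {
  "targets": [
    {"hand": 5, "x": -0.0007, "y": -0.01, "z": 0, "ax": 0, "ay": 0, "az": -0.152},
    {"hand": 5, "x": -0.0031, "y": -0.0202, "z": 0, "ax": 0, "ay": 0, "az": -0.302},
    {"hand": 5, "x": -0.007, "y": -0.03, "z": 0, "ax": 0, "ay": 0, "az": -0.452},
    {"hand": 5, "x": -0.0122, "y": -0.039, "z": 0, "ax": 0, "ay": 0, "az": -0.602},
    {"hand": 5, "x": -0.0155, "y": -0.0435, "z": 0, "ax": 0, "ay": 0, "az": -0.681},
    {"hand": 5, "x": -0.0155, "y": -0.0435, "z": 0, "ax": 0, "ay": 0, "az": -0.681}
  ]
}}

```text
t: 5.25
tool_pos: [0.5045, -0.0248, 0.2323]
orientation: [-0.425, 2.618, -0.022]
force: [1.7, 13.6, 0.5]
opening: 0.0166
gripper_force: 6.0
```

Run:
```python
from go import *
th,L=grip()
```

```text
t 5.25 tip [-67.4 -50.   14.1] phi 1.768 tilt err 0.002 q [-0.21 -0.18  2.17  0.24  0.7  -2.25] F local [ 3.3 13.3 -1.2] open 16.6 gf 6.0
th 1.7469575544015437 r 0.06847716291284024
```

Emit:
{"fn": "carry_out", "kwargs": {
  "targets": [
    {"hand": 32, "x": 0, "y": 0.002, "z": 0, "ax": 0, "ay": 0, "az": 0},
    {"hand": 32, "x": 0, "y": 0.002, "z": 0, "ax": 0, "ay": 0, "az": 0},
    {"hand": 32, "x": 0, "y": 0.002, "z": 0, "ax": 0, "ay": 0, "az": 0},
    {"hand": 32, "x": 0, "y": 0.002, "z": -0.03, "ax": 0, "ay": 0, "az": 0},
    {"hand": 32, "x": 0, "y": 0.002, "z": -0.07, "ax": 0, "ay": 0, "az": 0},
    {"hand": 0, "x": 0, "y": 0.002, "z": -0.09, "ax": 0, "ay": 0, "az": 0},
    {"hand": 0, "x": -0.04, "y": 0.002, "z": -0.1, "ax": 0, "ay": 0, "az": 0},
    {"hand": 0, "x": -0.08, "y": 0.002, "z": -0.1, "ax": 0, "ay": 0, "az": 0}
  ]
}}

```text
t: 6.25
tool_pos: [0.5243, -0.0056, 0.3587]
orientation: [-0.427, 2.616, -0.028]
force: [-0.1, -0.0, -0.4]
opening: 0.0043
gripper_force: 0.0
```

Run:
```python
from go import *
show()
p,d=read_camera("top");q,_=read_camera("side"); f=lambda i,u,v:cv2.resize(i[v:v+100,u:u+100],(400,400),interpolation=cv2.INTER_CUBIC)
cv2.imwrite("pics/t3.png",np.hstack([f(q,260,110),f(p,255,110)]))
b=P+F@[0,0,.002]; print('button proj',(proj('side',b)-[260,110])*4,(proj('top',b)-[255,110])*4+[400,0])
for n,im in(('side',q),('top',p)):
    h=cv2.cvtColor(im,cv2.COLOR_BGR2HSV); m=((h[...,0]<8)|(h[...,0]>172))&(h[...,1]>110)
    yy,xx=np.nonzero(m); c=proj(n,b)[0]; k=np.hypot(xx-c[0],yy-c[1])<12; print(n,k.sum(),xx[k].mean(),yy[k].mean(),'pred',c)
```

```text
t 6.25 tip [ 11.7 -34.2 115.3] phi 1.77 tilt err 0.003 q [-0.16 -0.29  2.01  0.16  0.95 -2.11] F local [-0.2 -0.  -0.3] open 4.3 gf 0.0
button proj [[204.4659589  181.97631043]] [[590.0282799  188.37822537]]
side 26 310.7692307692308 156.84615384615384 pred [311.11648973 155.49407761]
top 0 nan nan pred [302.50706998 157.09455634]<stdin>:8: RuntimeWarning: Mean of empty slice.
  ret = ret.dtype.type(ret / rcount)
```

View pics/t3.png

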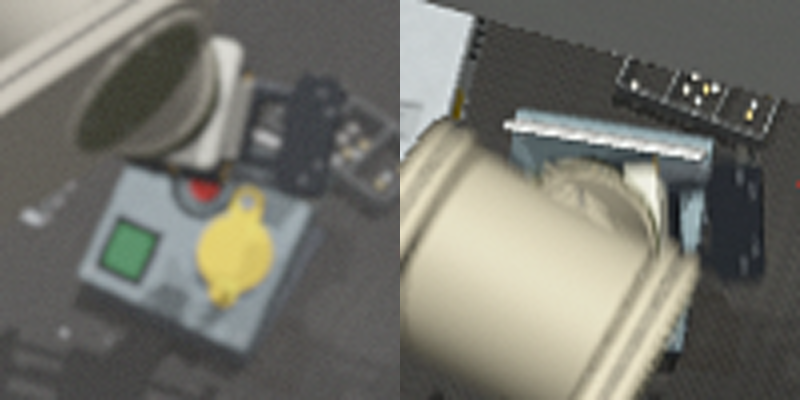

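The cover is now open and hangs down the slope in the side crop. The red button shows at about (205,188), right where predicted (204,182, its upper part hidden). Next I move over the port with the fingers shut.

Run:
```python
from go import *
print(rel(0,0,.02,1.77))
```

```text
[0.0071, 0.0356, 0.0955, -0.0031, 0.0044, 0.0022]
```

Emit:
{"fn": "carry_out", "kwargs": {
  "targets": [
    {"hand": 0, "x": 0.007, "y": 0.0356, "z": 0.02, "ax": -0.003, "ay": 0.004, "az": 0},
    {"hand": 0, "x": 0.007, "y": 0.0356, "z": 0.06, "ax": -0.003, "ay": 0.004, "az": 0},
    {"hand": 0, "x": 0.007, "y": 0.0356, "z": 0.09, "ax": -0.003, "ay": 0.004, "az": 0},
    {"hand": 0, "x": 0.007, "y": 0.0356, "z": 0.09, "ax": -0.003, "ay": 0.004, "az": 0},
    {"hand": 0, "x": 0.007, "y": 0.0356, "z": 0.09, "ax": -0.003, "ay": 0.004, "az": 0}
  ]
}}

```text
t: 6.98
tool_pos: [0.5488, 0.0311, 0.2711]
orientation: [-0.43, 2.623, -0.024]
force: [-0.2, 0.4, 0.8]
opening: 0.0002
gripper_force: 0.0
```

Run:
```python
from go import *
show(); print(rel(0,0,.003,1.77)); print(rel(0,0,-.003,1.77))
```

```text
t 6.97 tip [-5.3 -0.2 24.4] phi 1.771 tilt err 0.005 q [-0.07 -0.11  2.03  0.13  0.76 -2.04] F local [0.3 0.4 0.8] open 0.2 gf 0.0
[-0.0044, -0.0006, 0.0214, 0.0018, -0.0049, 0.0015]
[-0.0045, -0.0006, 0.0274, 0.0018, -0.0049, 0.0015]
```

Emit:
{"fn": "carry_out", "kwargs": {
  "targets": [
    {"hand": 0, "x": -0.0044, "y": -0.0006, "z": 0.005, "ax": 0.002, "ay": -0.005, "az": 0},
    {"hand": 0, "x": -0.0044, "y": -0.0006, "z": 0.012, "ax": 0.002, "ay": -0.005, "az": 0},
    {"hand": 0, "x": -0.0044, "y": -0.0006, "z": 0.019, "ax": 0.002, "ay": -0.005, "az": 0},
    {"hand": 0, "x": -0.0044, "y": -0.0006, "z": 0.019, "ax": 0.002, "ay": -0.005, "az": 0}
  ]
}}

```text
t: 7.48
tool_pos: [0.5615, 0.0333, 0.2549]
orientation: [-0.43, 2.619, -0.025]
force: [-0.4, 0.3, 0.2]
opening: 0.0005
gripper_force: 0.0
```

Run:
```python
from go import *
show(); print(rel(0,0,-.004,1.77))
```

```text
t 7.47 tip [-0.8  0.3  4.1] phi 1.772 tilt err 0.001 q [-0.06 -0.06  2.01  0.13  0.71 -2.04] F local [-0.2  0.4  0.4] open 0.5 gf 0.0
[-0.0005, -0.0004, 0.0081, 0.0005, -0.0013, 0.0019]
```

Emit:
{"fn": "carry_out", "kwargs": {
  "targets": [
    {"hand": 0, "x": -0.0005, "y": -0.0004, "z": 0.004, "ax": 0, "ay": 0, "az": 0},
    {"hand": 0, "x": -0.0005, "y": -0.0004, "z": 0.0075, "ax": 0, "ay": 0, "az": 0},
    {"hand": 0, "x": -0.0005, "y": -0.0004, "z": 0.0085, "ax": 0, "ay": 0, "az": 0},
    {"hand": 0, "x": -0.0005, "y": -0.0004, "z": 0.0085, "ax": 0, "ay": 0, "az": 0}
  ]
}}

```text
t: 7.98
tool_pos: [0.5659, 0.0335, 0.2498]
orientation: [-0.431, 2.619, -0.025]
force: [-24.0, -1.4, 22.2]
opening: 0.0004
gripper_force: 15.6
```

```bash
python3 -c "
from go import *
show()"
```

```text
t 7.97 tip [ 0.7 -0.  -2.4] phi 1.773 tilt err 0.001 q [-0.06 -0.04  2.    0.13  0.7  -2.04] F local [-10.8   1.6  30.9] open 0.4 gf 15.6
```

Emit:
{"fn": "carry_out", "kwargs": {
  "targets": [
    {"hand": 0, "x": 0, "y": 0, "z": -0.0008, "ax": 0, "ay": 0, "az": 0},
    {"hand": 0, "x": 0, "y": 0, "z": -0.0008, "ax": 0, "ay": 0, "az": 0},
    {"hand": 0, "x": 0, "y": 0, "z": -0.0008, "ax": 0, "ay": 0, "az": 0},
    {"hand": 0, "x": 0, "y": 0, "z": -0.0008, "ax": 0, "ay": 0, "az": 0},
    {"hand": 0, "x": 0, "y": 0, "z": -0.0008, "ax": 0, "ay": 0, "az": 0},
    {"hand": 0, "x": 0, "y": 0, "z": -0.0008, "ax": 0, "ay": 0, "az": 0},
    {"hand": 0, "x": 0, "y": 0, "z": -0.0008, "ax": 0, "ay": 0, "az": 0},
    {"hand": 0, "x": 0, "y": 0, "z": -0.0008, "ax": 0, "ay": 0, "az": 0}
  ]
}}

```text
t: 8.98
tool_pos: [0.5656, 0.0335, 0.2501]
orientation: [-0.431, 2.618, -0.025]
force: [-15.4, -1.5, 14.2]
opening: 0.0005
gripper_force: 10.1
```

```bash
python3 -c "
from go import *
show()"
```

```text
t 8.97 tip [ 0.7  0.  -2.1] phi 1.772 tilt err 0.001 q [-0.06 -0.04  2.    0.13  0.7  -2.04] F local [-7.   0.5 19.8] open 0.5 gf 10.1
```

Emit:
{"fn": "carry_out", "kwargs": {
  "targets": [
    {"hand": 0, "x": 0, "y": 0, "z": 0, "ax": 0, "ay": 0, "az": 0},
    {"hand": 0, "x": 0, "y": 0, "z": 0, "ax": 0, "ay": 0, "az": 0},
    {"hand": 0, "x": 0, "y": 0, "z": 0, "ax": 0, "ay": 0, "az": 0},
    {"hand": 0, "x": 0, "y": 0, "z": 0, "ax": 0, "ay": 0, "az": 0},
    {"hand": 0, "x": 0, "y": 0, "z": 0, "ax": 0, "ay": 0, "az": 0},
    {"hand": 0, "x": 0, "y": 0, "z": 0, "ax": 0, "ay": 0, "az": 0},
    {"hand": 0, "x": 0, "y": 0, "z": 0, "ax": 0, "ay": 0, "az": 0},
    {"hand": 0, "x": 0, "y": 0, "z": -0.0025, "ax": 0, "ay": 0, "az": 0}
  ]
}}

```text
t: 9.98
tool_pos: [0.5645, 0.0334, 0.2517]
orientation: [-0.43, 2.618, -0.025]
force: [-3.7, -0.8, 2.5]
opening: 0.0004
gripper_force: 1.7
```

```bash
python3 -c "
from go import *
show(); print(rel(*arm(1.75),.08,1.75))"
```

```text
t 9.97 tip [ 0.6  0.  -0.1] phi 1.772 tilt err 0.0 q [-0.06 -0.04  2.    0.13  0.71 -2.04] F local [-2.1 -0.3  3.9] open 0.4 gf 1.7
[0.0782, -0.0355, -0.0801, 0.0001, 0.0001, 0.0221]
```

The axial force is now about 4 N at part travel, so that is the button's spring, and it had been held on its stop at 20 N. Now I let go and return to the knob.

Emit:
{"fn": "carry_out", "kwargs": {
  "targets": [
    {"hand": 0, "x": 0, "y": 0, "z": -0.03, "ax": 0, "ay": 0, "az": 0},
    {"hand": 30, "x": 0, "y": 0, "z": -0.07, "ax": 0, "ay": 0, "az": 0},
    {"hand": 30, "x": 0.03, "y": -0.014, "z": -0.08, "ax": 0, "ay": 0, "az": 0.02},
    {"hand": 30, "x": 0.078, "y": -0.0355, "z": -0.08, "ax": 0, "ay": 0, "az": 0.022},
    {"hand": 30, "x": 0.078, "y": -0.0355, "z": -0.08, "ax": 0, "ay": 0, "az": 0.022},
    {"hand": 30, "x": 0.078, "y": -0.0355, "z": -0.08, "ax": 0, "ay": 0, "az": 0.022},
    {"hand": 30, "x": 0.078, "y": -0.0355, "z": -0.08, "ax": 0, "ay": 0, "az": 0.022}
  ]
}}

```text
t: 10.85
tool_pos: [0.4739, -0.0285, 0.2907]
orientation: [-0.402, 2.62, -0.019]
force: [-0.2, 0.9, -0.3]
opening: 0.028
gripper_force: 0.0
```

```bash
python3 -c "
from go import *
show(); print(rel(*arm(1.75),.014,1.75))"
```

```text
t 10.85 tip [-66.9 -50.2  80.1] phi 1.751 tilt err 0.002 q [-0.24 -0.38  2.21  0.22  0.86 -2.22] F local [-0.3  0.9 -0.2] open 28.0 gf 0.0
[0.0018, 0.0, 0.0661, -0.0005, 0.002, 0.0009]
```

Emit:
{"fn": "carry_out", "kwargs": {
  "targets": [
    {"hand": 30, "x": 0.0015, "y": 0, "z": 0.025, "ax": 0, "ay": 0.002, "az": 0},
    {"hand": 30, "x": 0.0015, "y": 0, "z": 0.042, "ax": 0, "ay": 0.002, "az": 0},
    {"hand": 30, "x": 0.0015, "y": 0, "z": 0.054, "ax": 0, "ay": 0.002, "az": 0},
    {"hand": 30, "x": 0.0015, "y": 0, "z": 0.065, "ax": 0, "ay": 0.002, "az": 0},
    {"hand": 30, "x": 0.0015, "y": 0, "z": 0.065, "ax": 0, "ay": 0.002, "az": 0},
    {"hand": 5, "x": 0.0015, "y": 0, "z": 0.065, "ax": 0, "ay": 0.002, "az": 0},
    {"hand": 5, "x": 0.0015, "y": 0, "z": 0.065, "ax": 0, "ay": 0.002, "az": 0},
    {"hand": 5, "x": 0.0015, "y": 0, "z": 0.065, "ax": 0, "ay": 0.002, "az": 0}
  ]
}}

```text
t: 11.85
tool_pos: [0.5016, -0.0242, 0.2318]
orientation: [-0.402, 2.624, -0.014]
force: [-2.0, 12.1, 1.4]
opening: 0.0135
gripper_force: 6.0
```

```bash
python3 -c "
from go import *
th,L=grip()
for i in range(1,8): print(rel(*arm(1.75-.15*i),.0138,1.75-.15*i))"
```

```text
t 11.85 tip [-70.5 -48.8  15. ] phi 1.749 tilt err 0.003 q [-0.21 -0.19  2.18  0.24  0.71 -2.23] F local [ 0.2 12.3  1.4] open 13.5 gf 6.0
th 1.723403695791362 r 0.07132878296164305
[-0.0018, 0.0091, 0.0012, 0.0029, -0.0016, 0.1493]
[-0.0042, 0.0194, 0.0012, 0.0028, -0.0018, 0.2993]
[-0.008, 0.0291, 0.0012, 0.0027, -0.0021, 0.4493]
[-0.0132, 0.0382, 0.0013, 0.0025, -0.0023, 0.5993]
[-0.0198, 0.0464, 0.0013, 0.0024, -0.0025, 0.7493]
[-0.0275, 0.0535, 0.0013, 0.0022, -0.0027, 0.8993]
[-0.0362, 0.0594, 0.0013, 0.002, -0.0029, 1.0493]
```

Emit:
{"fn": "carry_out", "kwargs": {
  "targets": [
    {"hand": 5, "x": -0.0018, "y": 0.0091, "z": 0.001, "ax": 0.002, "ay": -0.002, "az": 0.149},
    {"hand": 5, "x": -0.0042, "y": 0.0194, "z": 0.001, "ax": 0.002, "ay": -0.002, "az": 0.299},
    {"hand": 5, "x": -0.008, "y": 0.0291, "z": 0.001, "ax": 0.002, "ay": -0.002, "az": 0.449},
    {"hand": 5, "x": -0.0132, "y": 0.0382, "z": 0.001, "ax": 0.002, "ay": -0.002, "az": 0.599},
    {"hand": 5, "x": -0.0198, "y": 0.0464, "z": 0.001, "ax": 0.002, "ay": -0.002, "az": 0.749},
    {"hand": 5, "x": -0.0275, "y": 0.0535, "z": 0.001, "ax": 0.002, "ay": -0.002, "az": 0.899},
    {"hand": 5, "x": -0.0362, "y": 0.0594, "z": 0.001, "ax": 0.002, "ay": -0.002, "az": 1.049},
    {"hand": 5, "x": -0.0362, "y": 0.0594, "z": 0.001, "ax": 0.002, "ay": -0.002, "az": 1.049}
  ]
}}

```text
t: 12.85
tool_pos: [0.5156, 0.0426, 0.242]
orientation: [0.985, 2.51, 0.318]
force: [-4.2, 4.8, -0.2]
opening: 0.012
gripper_force: 6.0
```

```bash
python3 -c "
from go import *
th,L=grip()
for t in (.55,.4,.25,.1,-.02,-.04): print(t,rel(*arm(t),.0138,t))"
```

```text
t 12.85 tip [-46.3  15.1  13.5] phi 0.699 tilt err 0.003 q [-0.05 -0.17  2.14  0.12  0.7  -0.94] F local [-3.2  5.3  1.5] open 12.0 gf 6.0
th 0.7175771412864684 r 0.0704398058914285
0.55 [-0.001, 0.0112, -0.0003, -0.0028, -0.0007, 0.1489]
0.4 [-0.0034, 0.0214, -0.0003, -0.0029, -0.0005, 0.2989]
0.25 [-0.0072, 0.0312, -0.0003, -0.0029, -0.0003, 0.4489]
0.1 [-0.0124, 0.0403, -0.0004, -0.0029, -0.0001, 0.5989]
-0.02 [-0.0176, 0.0469, -0.0004, -0.0029, 0.0001, 0.7189]
-0.04 [-0.0185, 0.0479, -0.0004, -0.0029, 0.0001, 0.7389]
```

Emit:
{"fn": "carry_out", "kwargs": {
  "targets": [
    {"hand": 5, "x": -0.001, "y": 0.0112, "z": 0, "ax": -0.003, "ay": 0, "az": 0.149},
    {"hand": 5, "x": -0.0034, "y": 0.0214, "z": 0, "ax": -0.003, "ay": 0, "az": 0.299},
    {"hand": 5, "x": -0.0072, "y": 0.0312, "z": 0, "ax": -0.003, "ay": 0, "az": 0.449},
    {"hand": 5, "x": -0.0124, "y": 0.0403, "z": 0, "ax": -0.003, "ay": 0, "az": 0.599},
    {"hand": 5, "x": -0.0176, "y": 0.0469, "z": 0, "ax": -0.003, "ay": 0, "az": 0.719},
    {"hand": 5, "x": -0.018, "y": 0.0475, "z": 0, "ax": -0.003, "ay": 0, "az": 0.73},
    {"hand": 5, "x": -0.018, "y": 0.0475, "z": 0, "ax": -0.003, "ay": 0, "az": 0.73}
  ]
}}

```text
t: 13.72
tool_pos: [0.554, 0.0636, 0.2627]
orientation: [1.87, 2.057, 0.519]
force: [-15.0, -1.4, 3.4]
opening: 0.0131
gripper_force: 6.0
```

```bash
python3 -c "
from go import *
th,L=grip()"
```

```text
t 13.72 tip [-1.1 31.  12.7] phi -0.029 tilt err 0.006 q [ 0.   -0.08  2.01  0.08  0.73 -0.14] F local [-11.7   0.5  10. ] open 13.1 gf 6.0
th 0.0166533094631507 r 0.06904479819145076
```

Emit:
{"fn": "carry_out", "kwargs": {
  "targets": [
    {"hand": 5, "x": 0, "y": 0.002, "z": -0.001, "ax": 0, "ay": 0, "az": 0},
    {"hand": 5, "x": 0, "y": 0.002, "z": -0.001, "ax": 0, "ay": 0, "az": 0},
    {"hand": 26, "x": 0, "y": 0.001, "z": -0.001, "ax": 0, "ay": 0, "az": 0},
    {"hand": 26, "x": 0, "y": 0, "z": -0.001, "ax": 0, "ay": 0, "az": 0},
    {"hand": 26, "x": 0, "y": 0, "z": -0.001, "ax": 0, "ay": 0, "az": 0},
    {"hand": 26, "x": 0, "y": 0, "z": -0.03, "ax": 0, "ay": 0, "az": 0},
    {"hand": 26, "x": 0, "y": 0, "z": -0.08, "ax": 0, "ay": 0, "az": 0},
    {"hand": 26, "x": 0, "y": 0, "z": -0.12, "ax": 0, "ay": 0, "az": 0}
  ]
}}

```text
t: 14.72
tool_pos: [0.4997, 0.0568, 0.3732]
orientation: [1.864, 2.05, 0.528]
force: [0.6, -0.0, 0.7]
opening: 0.0243
gripper_force: 0.0
```

Emit:
{"fn": "carry_out", "kwargs": {
  "targets": [
    {"hand": 26, "x": 0.06, "y": 0, "z": -0.06, "ax": 0, "ay": 0, "az": 0},
    {"hand": 26, "x": 0.12, "y": -0.03, "z": -0.08, "ax": 0, "ay": 0, "az": 0},
    {"hand": 26, "x": 0.16, "y": -0.06, "z": -0.08, "ax": 0, "ay": 0, "az": 0},
    {"hand": 26, "x": 0.2, "y": -0.1, "z": -0.08, "ax": 0, "ay": 0, "az": 0},
    {"hand": 26, "x": 0.25, "y": -0.1, "z": -0.08, "ax": 0, "ay": 0, "az": 0},
    {"hand": 26, "x": 0.25, "y": -0.1, "z": -0.08, "ax": 0, "ay": 0, "az": 0}
  ]
}}

```text
t: 15.48
tool_pos: [0.3487, 0.2962, 0.3973]
orientation: [1.86, 2.058, 0.529]
force: [-0.3, -0.3, 0.4]
opening: 0.0243
gripper_force: 0.0
```

Run:
```python
from go import *
show()
p,d=read_camera("top");q,_=read_camera("side"); f=lambda i,u,v:cv2.resize(i[v:v+80,u:u+80],(400,400),interpolation=cv2.INTER_CUBIC)
cv2.imwrite("pics/t4.png",np.hstack([f(q,270,120),f(p,265,125)]))
for t in (0,.12): 
    k=P+F@[*arm(t),.03]; print(t,(proj('side',k)-[270,120])*5,(proj('top',k)-[265,125])*5+[400,0])
```

```text
t 15.47 tip [-90.8 288.  213.6] phi -0.024 tilt err 0.004 q [ 0.7  -0.48  2.08 -0.29  1.13  0.67] F local [-0.1 -0.3  0.5] open 24.3 gf 0.0
0 [[146.1696004  148.08355062]] [[523.81192098 156.29016383]]
0.12 [[140.97190031 161.56620489]] [[522.69551089 171.38735069]]
```

View pics/t4.png

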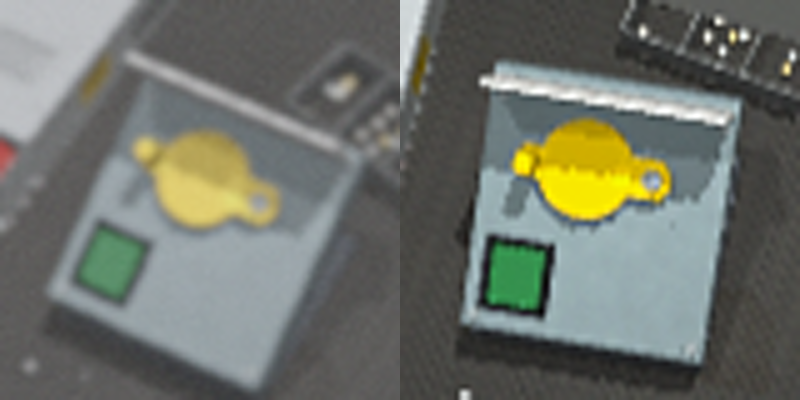

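The cover is shut: the knob is at (146,150) in the left crop and (525,160) in the right one, matching the prediction for angle 0, and the port is fully covered. The gripper is clear, so I hand the job in.

```bash
python3 -c "
from plant import robot
print(robot.close_job())"
```

```text
the job is handed in; nothing more can be done
None
```

The yellow meter's cover was swung open to its stop, the button held fully pressed for about two seconds and released, and the cover swung shut again; the job is handed in at about 15.6 s, with no verdict returned.

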